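# Load the sanding-block carrier and lock its collar

## Task

Lay the loose grey sanding block flat in the empty nest of the carrier, inside the rails. Then turn the knurled lock collar in the middle of the carrier clockwise, and stop with its index line on the locked mark, so that its two tongues lie straight over both blocks. The other block stays in its nest, and the other things on the table stay where they are.

Things in the scene. Friction and masses are not known exactly. Their poses are not given: they have to be found in the camera images.
- carrier: Fixed plywood slab 92 x 352 x 10 mm (x, y, z) with two nests end to end and a post with a lock collar between them. Origin: centre of its underside. Nest floors are 10 mm up, 74 mm (x) by 132 mm (y) inside aluminium rails 5 mm wide and 6 mm high; nest centres at y = +100 mm (filled) and y = -100 mm (empty).
- nest (a point): Centre of the floor of the empty nest (10 mm above the table); axes as the carrier's.
- collar (a joint): Collar angle about the vertical post, rad, growing clockwise from above. 0: tongues along the carrier's x, black index line on the rim towards -x. Starts at 0.1 to 0.45 (unlocked). 1.571: locked, tongues along y over both blocks, index line on the black mark of the fixed post head, towards +y. No stop until 2.0. Stays where left; friction 0.12 N m, no spring.
- collar_grip (a point): On the collar's vertical axis, 96 mm above the table. The grip is a round knurled grey cylinder 54 mm in diameter, 72 to 110 mm above the table, held across any diameter; the fixed post head in it ends at 112 mm. Below it two opposite steel tongues, 18 mm wide, reach 55 mm from the axis at 63 to 72 mm (5 mm above a seated block).
- sand_block_loose: Loose grey sanding block 62 x 120 x 48 mm (x, y, z), 0.06 to 0.11 kg, lying flat on the table on the right. Origin: centre of its underside; long axis y.
- sand_block_home: Identical sanding block already lying in the carrier's other nest (+y end). Stays there. Origin: centre of its underside; long axis y.
- oak_offcut: Bystander: brown hardwood block 36 x 160 x 66 mm near the loose sanding block (the two may have changed places). Origin: centre of its underside.
- tape_measure: Bystander: yellow tape measure 39 x 80 x 62 mm. Origin: centre of its underside.
- mug: Bystander: white mug 92 x 127 x 95 mm near the robot. Origin: centre of its underside.
- scraper: Bystander: blue half-moon scraper 55 x 140 x 4 mm, lying flat. Origin: centre of its underside.
- pencil: Bystander: yellow pencil 13 x 160 x 8 mm, lying in front of the carrier. Origin: centre of its underside.
Not all that is in view belongs to the job. Leave any purple look-alike of the sand_block_home alone.

How it is judged (in metres and radians):
On the way, in this order (a step that is already met when the one before it is completed fails the run):
1. the loose block lies in the empty nest, let go, with the collar still unlocked (x of sand_block_loose in the frame of carrier between -0.008 and 0.008 m and y of sand_block_loose in the frame of carrier between -0.108 and -0.092 m and z of sand_block_loose in the frame of carrier between 0.007 and 0.0125 m and angle between sand_block_loose's own z axis and vertical below 0.05 rad and angle between the y axis of sand_block_loose and the y axis of carrier, either way round below 0.2 rad and contact force between the fingers and sand_block_loose below 0.3 N and value of joint collar below 0.8 rad), for 0.2 s.
2. the collar is at its locked mark (value of joint collar between 1.451 and 1.691 rad), for 0.2 s.
At the end, for the whole second after the job is handed in: Both sanding blocks lie flat (within 0.05 rad) in their nests inside the rails, within 8 mm of the nest centre in each direction and 0.2 rad of its direction, at rest, and the collar stands within 0.12 rad of its locked mark (joint 1.571) (all of step 2 and x of sand_block_loose in the frame of carrier between -0.008 and 0.008 m and y of sand_block_loose in the frame of carrier between -0.108 and -0.092 m and z of sand_block_loose in the frame of carrier between 0.007 and 0.0125 m and angle between each of sand_block_loose, sand_block_home's own z axis and vertical below 0.05 rad and angle between the y axis of each of sand_block_loose, sand_block_home and the y axis of carrier, either way round below 0.2 rad and x of sand_block_home in the frame of carrier between -0.008 and 0.008 m and y of sand_block_home in the frame of carrier between 0.092 and 0.108 m and z of sand_block_home in the frame of carrier between 0.007 and 0.0125 m and linear speed of each of sand_block_loose, sand_block_home below 0.01 m/s); the robot touches nothing.
It fails at once if the oak offcut is moved more than 30 mm (distance of oak_offcut from where it was at the start of the episode above 0.03 m).
It fails at once if the tape measure is moved more than 30 mm (distance of tape_measure from where it was at the start of the episode above 0.03 m).
It fails at once if the mug is moved more than 30 mm (distance of mug from where it was at the start of the episode above 0.03 m).
It fails at once if the scraper is moved more than 30 mm (distance of scraper from where it was at the start of the episode above 0.03 m).
It fails at once if the pencil is moved more than 30 mm (distance of pencil from where it was at the start of the episode above 0.03 m).
It also fails if it takes over 48 s, if anything falls off the work surface, if the arm or the gripper's body presses on something with over 40 N, if the wrist force passes 120 N, or if a joint passes its speed limit or range.

## Robot

A 6-joint arm with a two-finger parallel gripper is mounted at the origin on a cart in front of the work surface, level with it; the furniture and walls round the work are solid. World frame = base frame: x ahead of the robot, y to its left, z up, the work surface at z = 0. Lengths are in m, angles in degrees, forces in N, time in s.
With the tool pointing down it reaches from about 0.3 to 0.75 m from the base axis. Payload 8.5 kg.
Tool frame: the origin (TCP) lies on the centre line of the jaws, within the pads' length; the fingertips stand 19 mm ahead of it and the grasp point (between the pads) is the TCP (env.tcp_to_tips is the z of the fingertips in the tool frame, in m); z points along the fingers, y is the line along which they close (so a half turn about z gives the same grasp; the last joint's range is limited). The gripper opens to 85 mm and grips with 20 to 120 N. Pads are 22 mm wide; open, the fingers measure 114 mm over their backs; the gripper's body (76 mm by 85 mm) begins 54 mm behind the grasp point. The pads swing forward as they close: fully open they stand 13 mm farther back than shut.
Start: joints at [-84.357, 21.807, 74.336, -0, 83.858, -12.336], TCP at [0.17, -0.523, 0.25] pointing down, gripper open.
Joint ranges: [-178.18, 178.18], [-50.72, 133.34], [12.68, 142.11], [-81.47, 261.47], [9.98, 163.14], [-165.26, 165.26]. Speed limits (degrees/s): [136.94, 136.94, 180, 180, 180, 180].

## Interface

Orientations are given as a 3x3 rotation matrix whose columns are the frame's x, y, z axes.
In Python, from rig import env gives the robot as it stands.
- The arm moves only by the tool servo_tool, never from a script. Its argument "steps" is a list of rows, each an object of numbers: "tx", "ty", "tz": the shift along the world's x, y, z in cm; "yaw": the turn about the world's z in degrees; "claw": the finger opening in cm, from 0 to 8.54. In form: [{"tx": .., "ty": .., "tz": .., "yaw": .., "claw": ..}, ...]. A call has 1 to 20 rows; each row shifts and turns the commanded pose from where the row before left it; what a row does not reach is not made up. A row lasts 1/10 s, in which the tool goes at most 50 mm and 8.59 degrees, less where a joint would pass 70% of its speed; a pose out of reach is approached as far as the arm can. A call with a gripper value outside its range is refused whole. The fingers move at their own pace and stop on an object; "newtons" is the grip in N (left out, the last holds). Time passes only in rows, so rows that do not move let the fingers close. It gives the time, the measured TCP pose, the force, the opening and the grip force at its end, in the units of the state.
- env.observe(): the state, without advancing time (a new reading comes with each control period).
- env.get_image(name): name is "side" or "top"; returns (picture, depth): 420x560x3 uint8, red, green, blue; 420x560 float32, m along the optical axis (not along the pixel's ray), 0 where there is no reading.
- env.camera_model(name): a dict with "fovy" (degrees; the focal length in pixels is half the picture's height over the tangent of half this angle, whatever the lens; pixels are square), "cx", "cy" (the principal point, pixels), "T" (4x4, takes a point from camera to world coordinates). Camera axes: x right, y down, z forward; pixel columns grow to the right and rows downward; lengths in m; the calibration is good to about 2 mm. A picture is of the moment at which its call begins. camera_model takes no time and is no camera call.
- env.close_job(): hands the job in; it is judged then, once.
The state is a dict: "time_s": time; "q": joint angles; "qvel": joint speeds; "joint_efforts": joint torques, N m; "position": TCP position; "tool_rot": TCP orientation; "ft_force": force on the tool from outside, world axes, zero at the start; "wrist_torque": the same for the moment, N m; "grip_width": finger opening in m; "gripper_force": force on a finger pad.
Only numpy, scipy, OpenCV 4.12 (cv2) and the standard library are available. Lean on these libraries where they do the work, as an engineer would, in place of code of your own. Each camera call takes 0.05 s, during which the arm holds its last target. There are 200 camera calls.

## Working session

There is one attempt and no reset: what is moved stays moved. The work goes in short steps, Python scripts to look and compute and a tool call to move; the robot and the scene stay as the last step left them, time stands still between calls to the robot, and variables do not carry over. Pictures are saved under pics/ and viewed, at most 10 in all, crops included, and the job is handed in when it is done.

Besides the shell and the picture viewer there is one more tool, called after "Emit:" as name(argument=value, ...), one argument or row to a line, values as JSON. servo_tool: Moves the arm, as the interface text tells. Its arguments: {"type":"object","properties":{"steps":{"type":"array"},"newtons":{"type":"number"}},"required":["steps"]}

```bash
mkdir -p pics; ls
cat > h.py <<'E'
import numpy as np, cv2
from rig import env
def snap(n):
    im,d=env.get_image(n); return im,d
def K(n):
    m=env.camera_model(n); f=210/np.tan(np.radians(m['fovy'])/2); return f,m['cx'],m['cy'],np.array(m['T'])
def ray(n,u,v,z):
    f,cx,cy,T=K(n); d=T[:3,:3]@np.array([(u-cx)/f,(v-cy)/f,1]); o=T[:3,3]
    return o+d*(z-o[2])/d[2]
def cloud(n,d):
    f,cx,cy,T=K(n); v,u=np.mgrid[:420,:560]
    P=np.stack([(u-cx)/f*d,(v-cy)/f*d,d],-1); return P@T[:3,:3].T+T[:3,3]
E
python3 - <<'E'
from h import *
for n in('top','side'):
    im,d=snap(n); np.savez(f'{n}0.npz',im=im,d=d); cv2.imwrite(f'pics/{n}0.png',im[...,::-1]); print(n,K(n)); 
print({k:np.round(v,3) for k,v in env.observe().items()})
E
```

```text
pics
top (np.float64(490.8466462984621), 280.66598981890183, 214.67149812383852, array([[-0.00832655, -0.99856071,  0.0529828 ,  0.4310452 ],
       [-0.99989672,  0.00893495,  0.01125646, -0.03149986],
       [-0.01171365, -0.0528836 , -0.99853198,  1.4792238 ],
       [ 0.        ,  0.        ,  0.        ,  1.        ]]))
side (np.float64(428.14805054797506), 277.86040189723, 211.25204632200285, array([[-0.999905  ,  0.00671013, -0.01203983,  0.52628514],
       [ 0.01354839,  0.63910749, -0.76899809,  1.16149814],
       [ 0.00253467, -0.76908815, -0.63913769,  1.05973209],
       [ 0.        ,  0.        ,  0.        ,  1.        ]]))
{'time_s': np.float64(0.1), 'q': array([-8.4355e+01,  2.1837e+01,  7.4379e+01,  1.0000e-03,  8.3858e+01,
       -1.2337e+01]), 'qvel': array([-0.095, -0.054, -0.163,  0.011,  0.034,  0.055]), 'joint_efforts': array([ 3.0000e-03, -4.4922e+01, -2.3166e+01, -0.0000e+00,  4.0000e-03,
       -0.0000e+00]), 'position': array([ 0.17 , -0.523,  0.25 ]), 'tool_rot': array([[ 0.951,  0.309, -0.   ],
       [ 0.309, -0.951,  0.001],
       [ 0.   , -0.001, -1.   ]]), 'ft_force': array([-0.005,  0.845, -0.315]), 'wrist_torque': array([-0.025,  0.003, -0.019]), 'gripper_force': np.float64(0.0), 'grip_width': np.float64(0.085)}
```

View pics/top0.png

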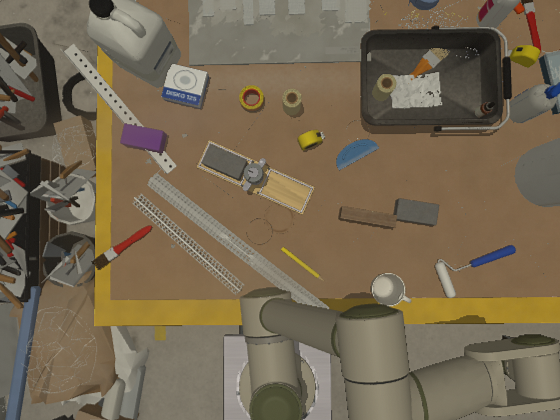

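View pics/side0.png

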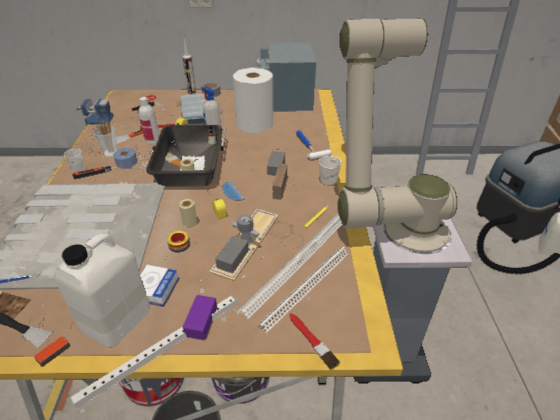

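Run:
```python
from h import *
a=np.load('top0.npz'); im,d=a['im'],a['d']; P=cloud('top',d); Z=P[...,2]
print('table z',np.median(Z[230:260,200:400]))
def rect(name,m,z):
    c,_=cv2.findContours(m.astype(np.uint8),cv2.RETR_EXTERNAL,cv2.CHAIN_APPROX_NONE); c=max(c,key=cv2.contourArea)
    w=np.array([ray('top',u,v,z)[:2] for u,v in c[:,0]],np.float32)*1000
    r=cv2.minAreaRect(w); b=cv2.boxPoints(r); print(name,np.round(r[0],1),np.round(r[1],1),round(r[2],1),'med',np.round(np.median(Z[m>0]),4)); return r
def box(x0,y0,x1,y1,lo,hi):
    m=np.zeros(Z.shape,bool); m[y0:y1,x0:x1]=((Z>lo)&(Z<hi))[y0:y1,x0:x1]; return m
rect('loose',box(392,190,445,235,.042,.055),.048)
rect('oak',box(330,195,400,235,.058,.075),.066)
rect('home',box(190,135,260,190,.052,.064),.058)
rect('slab',box(185,130,325,225,.006,.064),.013)
rect('grip',box(235,155,275,195,.100,.12),.11)
i=cv2.cvtColor(im,cv2.COLOR_RGB2BGR)
c1=cv2.resize(i[130:220,190:320],None,fx=6,fy=6,interpolation=cv2.INTER_CUBIC)[:, :780]
c2=cv2.resize(i[185:240,330:450],None,fx=4,fy=4,interpolation=cv2.INTER_CUBIC)
cv2.imwrite('pics/c1.png',c1); cv2.imwrite('pics/c2.png',c2)
```

```text
table z 0.0016346881890535458
loose [ 513.4 -411.8] [120.5  62.3] 80.4 med 0.0489
oak [ 499.1 -266.8] [160.8  36.4] 79.7 med 0.0669
home [664.4 149.4] [120.4  62.3] 65.7 med 0.0589
slab [584.5 -19.6] [183.7 102.3] 62.7 med 0.014
grip [623.   62.1] [53.4 53.7] 89.6 med 0.1124
```

View pics/c1.png

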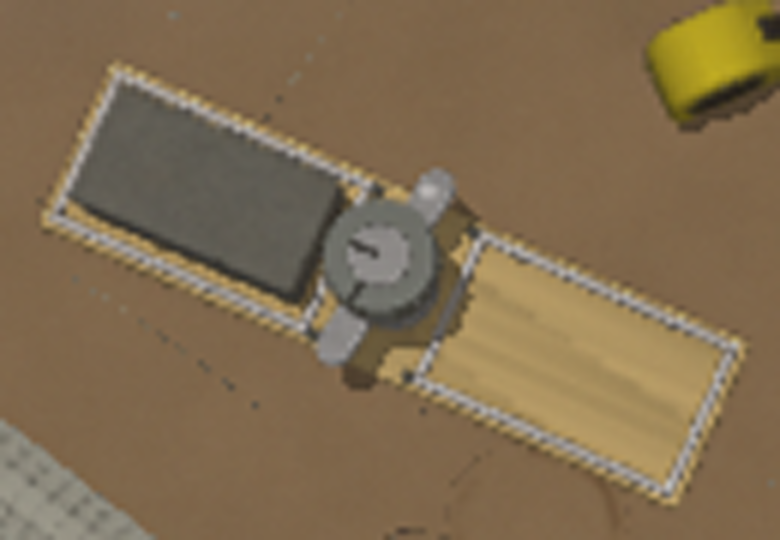

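View pics/c2.png

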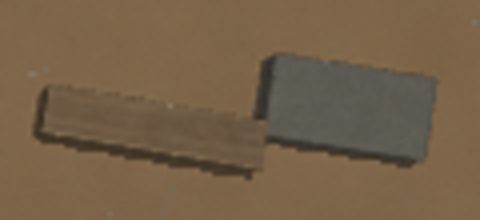

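Top0 shows the candidates: the loose grey block at (417,211), oak at (367,216), the home block at (224,160) and the purple decoy at (144,138). I choose (417,211). The close crop confirms it is grey, with its left end near the oak. In the carrier crop the empty nest is lower right, centre about (286,191), and the collar's index line points lower left.

Emit:
servo_tool(
  steps=[
    {"tx":2.86,"ty":0.93,"yaw":5.2,"claw":8.5},
    {"tx":2.86,"ty":0.93,"yaw":5.2},
    {"tx":2.86,"ty":0.93,"yaw":5.2},
    {"tx":2.86,"ty":0.93,"yaw":5.2},
    {"tx":2.86,"ty":0.93,"yaw":5.2},
    {"tx":2.86,"ty":0.93,"yaw":5.2},
    {"tx":2.86,"ty":0.93,"yaw":5.2},
    {"tx":2.86,"ty":0.93,"yaw":5.2},
    {"tx":2.86,"ty":0.93,"yaw":5.2},
    {"tx":2.86,"ty":0.93,"yaw":5.2},
    {"tx":2.86,"ty":0.93,"yaw":5.2},
    {"tx":2.86,"ty":0.93,"yaw":5.2},
    {"tz":-4},
    {"tz":-4},
    {"tz":0},
  ],
  newtons=30,
)

```text
invalid input at $.steps[0]: expected keys tx, ty, tz, yaw, claw
```

Run:
```python
from h import *
off=np.array([190,130])
def W(p,z): return ray('top',*(np.array(p)/6+off-0.4),z)[:2]*1000
c=[W(p,.010) for p in [(118,65),(745,345),(672,500),(45,218)]]
n=[W(p,.016) for p in [(483,240),(737,350),(668,490),(418,375)]]
print('carrier',np.mean(c,0),'nest',np.mean(n,0))
for q in(c,n):
    print([np.round(np.linalg.norm(q[i]-q[i-1])) for i in range(4)], [np.degrees(np.arctan2(*(q[a]-q[b])[::-1])) for a,b in((0,1),(3,2))])
g=W((380,255),.11);l=W((355,295),.11);m=W((362,247),.112)
print(g,np.degrees(np.arctan2(*(l-g)[::-1])),np.degrees(np.arctan2(*(m-g)[::-1])))
t1,t2=W((435,185),.072),W((335,345),.072);print(np.degrees(np.arctan2(*(t2-t1)[::-1])))
```

```text
carrier [624.82804078  60.67798035] nest [581.89892456 -30.55593549]
[np.float64(86.0), np.float64(346.0), np.float64(86.0), np.float64(346.0)] [np.float64(65.25429137488318), np.float64(65.20988814690946)]
[np.float64(75.0), np.float64(138.0), np.float64(78.0), np.float64(137.0)] [np.float64(65.91058804680068), np.float64(64.71783282579291)]
[624.11429103  60.82443692] 147.7506873745149 66.67300490711534
147.74345560962746
```

Emit:
servo_tool(
  steps=[
    {"tx":2.86,"ty":0.93,"tz":0,"yaw":5.2,"claw":8.5},
    {"tx":2.86,"ty":0.93,"tz":0,"yaw":5.2,"claw":8.5},
    {"tx":2.86,"ty":0.93,"tz":0,"yaw":5.2,"claw":8.5},
    {"tx":2.86,"ty":0.93,"tz":0,"yaw":5.2,"claw":8.5},
    {"tx":2.86,"ty":0.93,"tz":0,"yaw":5.2,"claw":8.5},
    {"tx":2.86,"ty":0.93,"tz":0,"yaw":5.2,"claw":8.5},
    {"tx":2.86,"ty":0.93,"tz":0,"yaw":5.2,"claw":8.5},
    {"tx":2.86,"ty":0.93,"tz":0,"yaw":5.2,"claw":8.5},
    {"tx":2.86,"ty":0.93,"tz":0,"yaw":5.2,"claw":8.5},
    {"tx":2.86,"ty":0.93,"tz":0,"yaw":5.2,"claw":8.5},
    {"tx":2.86,"ty":0.93,"tz":0,"yaw":5.2,"claw":8.5},
    {"tx":2.86,"ty":0.93,"tz":0,"yaw":5.2,"claw":8.5},
    {"tx":0,"ty":0,"tz":-4,"yaw":0,"claw":8.5},
    {"tx":0,"ty":0,"tz":-4,"yaw":0,"claw":8.5},
    {"tx":0,"ty":0,"tz":0,"yaw":0,"claw":8.5},
  ],
  newtons=30,
)

```text
time_s: 1.6
position: [0.5115, -0.4096, 0.1645]
tool_rot: [[0.167, 0.986, -0.008], [0.986, -0.167, 0.009], [0.007, -0.009, -1.0]]
ft_force: [-1.0, 0.2, 0.2]
grip_width: 0.0849
gripper_force: 0.0
```

Emit:
servo_tool(
  steps=[
    {"tx":0,"ty":-0.1,"tz":-4,"yaw":0,"claw":8.5},
    {"tx":0,"ty":0,"tz":-4,"yaw":0,"claw":8.5},
    {"tx":0,"ty":0,"tz":-2,"yaw":0,"claw":8.5},
    {"tx":0,"ty":0,"tz":-2,"yaw":0,"claw":8.5},
    {"tx":0,"ty":0,"tz":-1.8,"yaw":0,"claw":8.5},
    {"tx":0,"ty":0,"tz":0,"yaw":0,"claw":8.5},
    {"tx":0,"ty":0,"tz":0,"yaw":0,"claw":8.5},
    {"tx":0,"ty":0,"tz":0,"yaw":0,"claw":5.5},
    {"tx":0,"ty":0,"tz":0,"yaw":0,"claw":5.5},
    {"tx":0,"ty":0,"tz":0,"yaw":0,"claw":5.5},
    {"tx":0,"ty":0,"tz":0,"yaw":0,"claw":5.5},
    {"tx":0,"ty":0,"tz":0,"yaw":0,"claw":5.5},
    {"tx":0,"ty":0,"tz":0,"yaw":0,"claw":5.5},
  ],
  newtons=30,
)

```text
time_s: 2.9
position: [0.5134, -0.4131, 0.0341]
tool_rot: [[0.167, 0.986, 0.002], [0.986, -0.167, -0.002], [-0.002, 0.002, -1.0]]
ft_force: [-0.1, 0.2, 6.9]
grip_width: 0.0615
gripper_force: 33.8
```

Emit:
servo_tool(
  steps=[
    {"tx":0,"ty":0,"tz":1.5,"yaw":0,"claw":5.5},
    {"tx":0,"ty":0,"tz":3.5,"yaw":0,"claw":5.5},
    {"tx":0,"ty":0,"tz":3.5,"yaw":0,"claw":5.5},
    {"tx":0,"ty":0,"tz":3.5,"yaw":0,"claw":5.5},
    {"tx":0.5,"ty":2.7,"tz":0,"yaw":-1,"claw":5.5},
    {"tx":0.5,"ty":2.8,"tz":0,"yaw":-1,"claw":5.5},
    {"tx":0.5,"ty":2.8,"tz":0,"yaw":-1,"claw":5.5},
    {"tx":0.5,"ty":2.8,"tz":0,"yaw":-1,"claw":5.5},
    {"tx":0.5,"ty":2.8,"tz":0,"yaw":-1,"claw":5.5},
    {"tx":0.5,"ty":2.8,"tz":0,"yaw":-1,"claw":5.5},
    {"tx":0.5,"ty":2.8,"tz":0,"yaw":-1,"claw":5.5},
    {"tx":0.5,"ty":2.8,"tz":0,"yaw":-2,"claw":5.5},
    {"tx":0.5,"ty":2.8,"tz":0,"yaw":-1,"claw":5.5},
    {"tx":0.5,"ty":2.8,"tz":0,"yaw":-1,"claw":5.5},
    {"tx":0.5,"ty":2.8,"tz":0,"yaw":-1,"claw":5.5},
    {"tx":0.5,"ty":2.8,"tz":0,"yaw":-1,"claw":5.5},
    {"tx":0.5,"ty":2.8,"tz":0,"yaw":-1,"claw":5.5},
    {"tx":0.4,"ty":1.9,"tz":0,"yaw":-1,"claw":5.5},
    {"tx":0,"ty":0,"tz":0,"yaw":0,"claw":5.5},
    {"tx":0,"ty":0,"tz":0,"yaw":0,"claw":5.5},
  ],
  newtons=30,
)

```text
time_s: 4.9
position: [0.582, -0.0306, 0.1531]
tool_rot: [[0.416, 0.91, 0.001], [0.91, -0.416, -0.0], [-0.0, 0.001, -1.0]]
ft_force: [1.1, -0.4, -1.4]
grip_width: 0.0617
gripper_force: 33.4
```

Run:
```python
from h import *
im=snap('top')[0]; i2=snap('side')[0]
a=cv2.resize(im[120:220,180:330],None,fx=3,fy=3); b=cv2.resize(i2[180:290,190:300],None,fx=3,fy=3)[:300]
cv2.imwrite('pics/m.png',np.hstack([a,b])[...,::-1])
```

```text
(no output)
```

View pics/m.png

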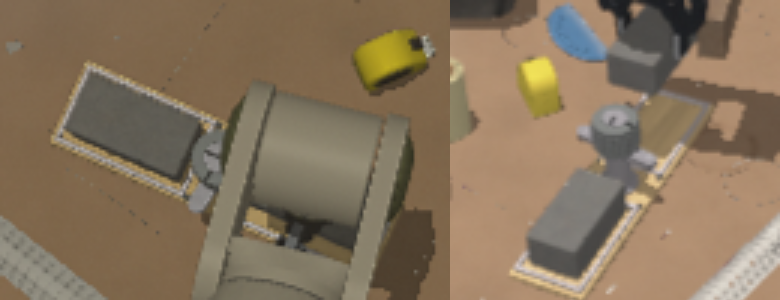

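The picture shows the block held level in the fingers over the empty nest, with the arm hiding the nest from above. The home block (left) and the tape are untouched.

Emit:
servo_tool(
  steps=[
    {"tx":0,"ty":0,"tz":-3,"yaw":0,"claw":5.5},
    {"tx":0,"ty":0,"tz":-3,"yaw":0,"claw":5.5},
    {"tx":0,"ty":0,"tz":-2,"yaw":0,"claw":5.5},
    {"tx":0,"ty":0,"tz":-1,"yaw":0,"claw":5.5},
    {"tx":0,"ty":0,"tz":-0.8,"yaw":0,"claw":5.5},
    {"tx":0,"ty":0,"tz":-0.5,"yaw":0,"claw":5.5},
    {"tx":0,"ty":0,"tz":0,"yaw":0,"claw":5.5},
    {"tx":0,"ty":0,"tz":0,"yaw":0,"claw":5.5},
  ],
  newtons=30,
)

```text
time_s: 5.8
position: [0.5823, -0.0306, 0.05]
tool_rot: [[0.417, 0.909, 0.001], [0.909, -0.417, -0.0], [0.0, 0.001, -1.0]]
ft_force: [0.5, 0.6, -1.5]
grip_width: 0.0615
gripper_force: 33.4
```

Run:
```python
from h import *
i2=snap('side')[0]
b=cv2.resize(i2[185:285,200:300],None,fx=5,fy=5,interpolation=cv2.INTER_CUBIC)
cv2.imwrite('pics/s2.png',b[...,::-1])
```

```text
(no output)
```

View pics/s2.png

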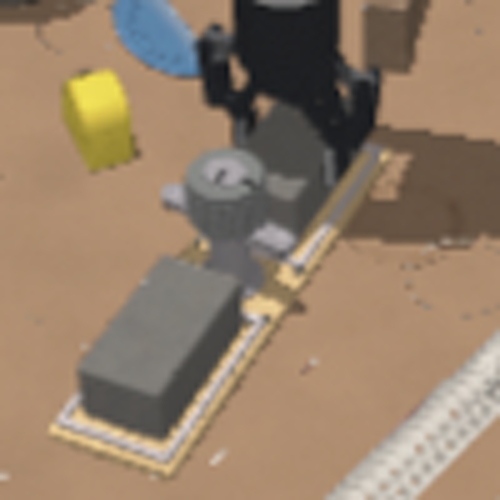

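The side crop shows the block just above the nest between the rails, behind the collar, with nothing fouled.

Emit:
servo_tool(
  steps=[
    {"tx":0,"ty":0,"tz":-0.3,"yaw":0,"claw":5.5},
    {"tx":0,"ty":0,"tz":-0.25,"yaw":0,"claw":5.5},
    {"tx":0,"ty":0,"tz":0,"yaw":0,"claw":5.5},
    {"tx":0,"ty":0,"tz":0,"yaw":0,"claw":5.5},
  ],
  newtons=30,
)

```text
time_s: 6.25
position: [0.5821, -0.0305, 0.044]
tool_rot: [[0.416, 0.909, 0.0], [0.909, -0.416, -0.0], [0.0, 0.0, -1.0]]
ft_force: [-0.8, 0.8, 2.4]
grip_width: 0.0612
gripper_force: 33.8
```

Contact made; release and rise clear.

Emit:
servo_tool(
  steps=[
    {"tx":0,"ty":0,"tz":0,"yaw":0,"claw":8.0},
    {"tx":0,"ty":0,"tz":0,"yaw":0,"claw":8.0},
    {"tx":0,"ty":0,"tz":0,"yaw":0,"claw":8.0},
    {"tx":0,"ty":0,"tz":0,"yaw":0,"claw":8.0},
    {"tx":0,"ty":0,"tz":0,"yaw":0,"claw":8.0},
    {"tx":0,"ty":0,"tz":2,"yaw":0,"claw":8.0},
    {"tx":0,"ty":0,"tz":4,"yaw":0,"claw":8.0},
    {"tx":0,"ty":0,"tz":4,"yaw":0,"claw":8.0},
    {"tx":0,"ty":0,"tz":4,"yaw":0,"claw":8.0},
    {"tx":0,"ty":-4,"tz":2,"yaw":0,"claw":8.0},
    {"tx":-4,"ty":-4,"tz":0,"yaw":0,"claw":8.0},
    {"tx":-4,"ty":-4,"tz":0,"yaw":0,"claw":8.0},
    {"tx":-4,"ty":-4,"tz":0,"yaw":0,"claw":8.0},
    {"tx":-4,"ty":-4,"tz":0,"yaw":0,"claw":8.0},
    {"tx":-4,"ty":-4,"tz":0,"yaw":0,"claw":8.0},
    {"tx":0,"ty":0,"tz":0,"yaw":0,"claw":8.0},
  ],
  newtons=30,
)

```text
time_s: 7.85
position: [0.402, -0.2507, 0.204]
tool_rot: [[0.422, 0.906, -0.001], [0.906, -0.422, -0.001], [-0.001, -0.0, -1.0]]
ft_force: [0.5, 0.4, -0.6]
grip_width: 0.0799
gripper_force: 0.0
```

```bash
cat > look.py <<'E'
from h import *
import sys
im,d=snap('top'); P=cloud('top',d); Z=P[...,2]
def rect(name,lo,hi,z,x0,y0,x1,y1):
    m=np.zeros(Z.shape,np.uint8); m[y0:y1,x0:x1]=((Z>lo)&(Z<hi))[y0:y1,x0:x1]
    m=cv2.morphologyEx(m,cv2.MORPH_OPEN,np.ones((3,3),np.uint8)) if z<.07 else m
    c,_=cv2.findContours(m,cv2.RETR_EXTERNAL,cv2.CHAIN_APPROX_NONE); c=max(c,key=cv2.contourArea)
    r=cv2.minAreaRect(np.array([ray('top',u,v,z)[:2] for u,v in c[:,0]],np.float32)*1000)
    print(name,np.round(r[0],1),np.round(r[1],1),round(r[2],1),round(float(np.median(Z[m>0])),4))
rect('home',.052,.064,.058,190,135,245,190)
rect('loose',.052,.064,.058,262,160,320,220)
rect('oak',.058,.075,.066,330,195,400,235)
rect('grip',.1,.12,.11,235,155,275,195)
cv2.imwrite(sys.argv[1],cv2.resize(im[130:220,190:320],None,fx=6,fy=6,interpolation=cv2.INTER_CUBIC)[...,::-1])
E
python3 look.py pics/p1.png
```

```text
home [664.2 149.5] [120.4  61.9] 66.1 0.0591
loose [581.6 -30.3] [119.2  61.9] 65.1 0.059
oak [ 499.1 -266.5] [160.1  36.1] 80.0 0.0668
grip [623.   62.1] [53.4 53.7] 89.6 0.1118
```

View pics/p1.png

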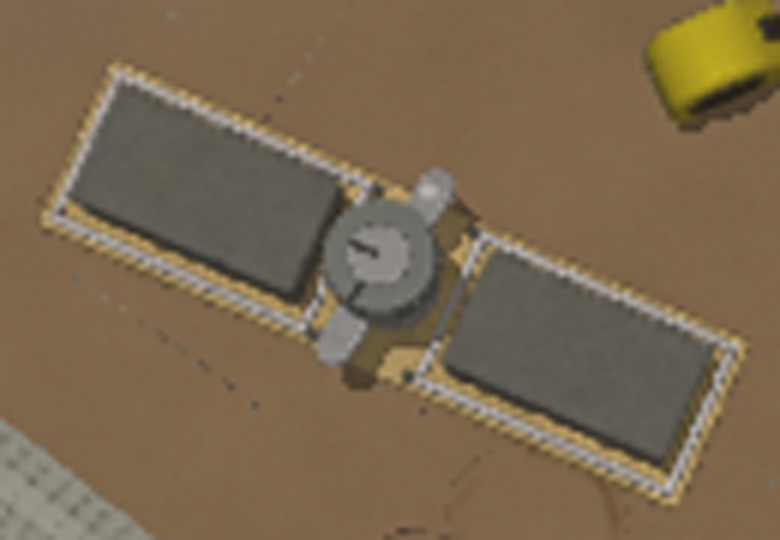

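The crop shows the loose block in the right nest inside the rails, measured at (581.6, -30.3) against the nest at about (582, -30). The home block is unmoved and the collar line is still lower left.

Emit:
servo_tool(
  steps=[
    {"tx":2.2,"ty":3.1,"tz":0,"yaw":0,"claw":8.5},
    {"tx":2.2,"ty":3.1,"tz":0,"yaw":0,"claw":8.5},
    {"tx":2.2,"ty":3.1,"tz":0,"yaw":0,"claw":8.5},
    {"tx":2.2,"ty":3.1,"tz":0,"yaw":0,"claw":8.5},
    {"tx":2.2,"ty":3.1,"tz":0,"yaw":0,"claw":8.5},
    {"tx":2.2,"ty":3.1,"tz":0,"yaw":0,"claw":8.5},
    {"tx":2.2,"ty":3.1,"tz":0,"yaw":0,"claw":8.5},
    {"tx":2.2,"ty":3.1,"tz":0,"yaw":0,"claw":8.5},
    {"tx":2.2,"ty":3.1,"tz":0,"yaw":0,"claw":8.5},
    {"tx":2.2,"ty":3.1,"tz":0,"yaw":0,"claw":8.5},
    {"tx":0,"ty":0,"tz":0,"yaw":0,"claw":8.5},
    {"tx":0,"ty":0,"tz":0,"yaw":0,"claw":8.5},
  ],
  newtons=40,
)

```text
time_s: 9.1
position: [0.6251, 0.0645, 0.2032]
tool_rot: [[0.414, 0.91, -0.001], [0.91, -0.414, 0.0], [-0.0, -0.001, -1.0]]
ft_force: [-0.5, -0.5, -0.8]
grip_width: 0.0849
gripper_force: 0.0
```

Emit:
servo_tool(
  steps=[
    {"tx":-0.2,"ty":-0.35,"tz":-2,"yaw":0,"claw":8.5},
    {"tx":0,"ty":0,"tz":-2.5,"yaw":0,"claw":8.5},
    {"tx":0,"ty":0,"tz":-2.5,"yaw":0,"claw":8.5},
    {"tx":0,"ty":0,"tz":-2,"yaw":0,"claw":8.5},
    {"tx":0,"ty":0,"tz":-1.5,"yaw":0,"claw":8.5},
    {"tx":0,"ty":0,"tz":0,"yaw":0,"claw":8.5},
    {"tx":0,"ty":0,"tz":0,"yaw":0,"claw":4.8},
    {"tx":0,"ty":0,"tz":0,"yaw":0,"claw":4.8},
    {"tx":0,"ty":0,"tz":0,"yaw":0,"claw":4.8},
    {"tx":0,"ty":0,"tz":0,"yaw":0,"claw":4.8},
    {"tx":0,"ty":0,"tz":0,"yaw":0,"claw":4.8},
    {"tx":0,"ty":0,"tz":0,"yaw":0,"claw":4.8},
  ],
  newtons=40,
)

```text
time_s: 10.3
position: [0.6229, 0.0593, 0.1004]
tool_rot: [[0.417, 0.909, 0.001], [0.909, -0.417, -0.0], [0.0, 0.001, -1.0]]
ft_force: [-4.2, -0.4, 6.4]
grip_width: 0.053
gripper_force: 42.1
```

Emit:
servo_tool(
  steps=[
    {"tx":0,"ty":0,"tz":0,"yaw":-5.9,"claw":4.8},
    {"tx":0,"ty":0,"tz":0,"yaw":-5.9,"claw":4.8},
    {"tx":0,"ty":0,"tz":0,"yaw":-5.9,"claw":4.8},
    {"tx":0,"ty":0,"tz":0,"yaw":-5.9,"claw":4.8},
    {"tx":0,"ty":0,"tz":0,"yaw":-5.9,"claw":4.8},
    {"tx":0,"ty":0,"tz":0,"yaw":-5.9,"claw":4.8},
    {"tx":0,"ty":0,"tz":0,"yaw":-5.9,"claw":4.8},
    {"tx":0,"ty":0,"tz":0,"yaw":-5.9,"claw":4.8},
    {"tx":0,"ty":0,"tz":0,"yaw":-5.9,"claw":4.8},
    {"tx":0,"ty":0,"tz":0,"yaw":-5.9,"claw":4.8},
    {"tx":0,"ty":0,"tz":0,"yaw":-5.9,"claw":4.8},
    {"tx":0,"ty":0,"tz":0,"yaw":-5.9,"claw":4.8},
    {"tx":0,"ty":0,"tz":0,"yaw":-5.9,"claw":4.8},
    {"tx":0,"ty":0,"tz":0,"yaw":-5.9,"claw":4.8},
    {"tx":0,"ty":0,"tz":0,"yaw":0,"claw":4.8},
    {"tx":0,"ty":0,"tz":0,"yaw":0,"claw":4.8},
    {"tx":0,"ty":0,"tz":0,"yaw":0,"claw":4.8},
  ],
  newtons=40,
)

```text
time_s: 12.0
position: [0.6222, 0.0608, 0.1004]
tool_rot: [[0.955, -0.295, -0.001], [-0.295, -0.955, 0.002], [-0.002, -0.002, -1.0]]
ft_force: [-8.2, 8.0, 7.0]
grip_width: 0.0526
gripper_force: 42.4
```

Emit:
servo_tool(
  steps=[
    {"tx":0,"ty":0,"tz":0,"yaw":0,"claw":8.5},
    {"tx":0,"ty":0,"tz":0,"yaw":0,"claw":8.5},
    {"tx":0,"ty":0,"tz":0,"yaw":0,"claw":8.5},
    {"tx":0,"ty":0,"tz":0,"yaw":0,"claw":8.5},
    {"tx":0,"ty":0,"tz":0,"yaw":0,"claw":8.5},
    {"tx":0,"ty":0,"tz":0,"yaw":0,"claw":8.5},
    {"tx":0,"ty":0,"tz":2,"yaw":0,"claw":8.5},
    {"tx":0,"ty":0,"tz":3,"yaw":0,"claw":8.5},
    {"tx":0,"ty":0,"tz":3,"yaw":0,"claw":8.5},
    {"tx":0,"ty":0,"tz":3,"yaw":0,"claw":8.5},
    {"tx":-2.4,"ty":-3.2,"tz":0,"yaw":0,"claw":8.5},
    {"tx":-2.4,"ty":-3.2,"tz":0,"yaw":0,"claw":8.5},
    {"tx":-2.4,"ty":-3.2,"tz":0,"yaw":0,"claw":8.5},
    {"tx":-2.4,"ty":-3.2,"tz":0,"yaw":0,"claw":8.5},
    {"tx":-2.4,"ty":-3.2,"tz":0,"yaw":0,"claw":8.5},
    {"tx":-2.4,"ty":-3.2,"tz":0,"yaw":0,"claw":8.5},
    {"tx":-2.4,"ty":-3.2,"tz":0,"yaw":0,"claw":8.5},
    {"tx":-2.4,"ty":-3.2,"tz":0,"yaw":0,"claw":8.5},
    {"tx":-2.4,"ty":-3.2,"tz":0,"yaw":0,"claw":8.5},
    {"tx":0,"ty":-3.2,"tz":0,"yaw":0,"claw":8.5},
  ],
  newtons=40,
)

```text
time_s: 14.0
position: [0.405, -0.2617, 0.2092]
tool_rot: [[0.955, -0.297, -0.0], [-0.297, -0.955, 0.0], [-0.001, 0.0, -1.0]]
ft_force: [-0.1, 0.0, -0.8]
grip_width: 0.085
gripper_force: 0.0
```

```bash
python3 look.py pics/p2.png
```

```text
home [664.7 149.8] [118.8  62. ] 65.7 0.0591
loose [581.7 -30.7] [118.6  62.5] 65.7 0.0588
oak [ 500.1 -260.6] [148.2  36.1] 80.0 0.0669
grip [623.  62.] [53.4 53.7] 89.4 0.1119
```

View pics/p2.png

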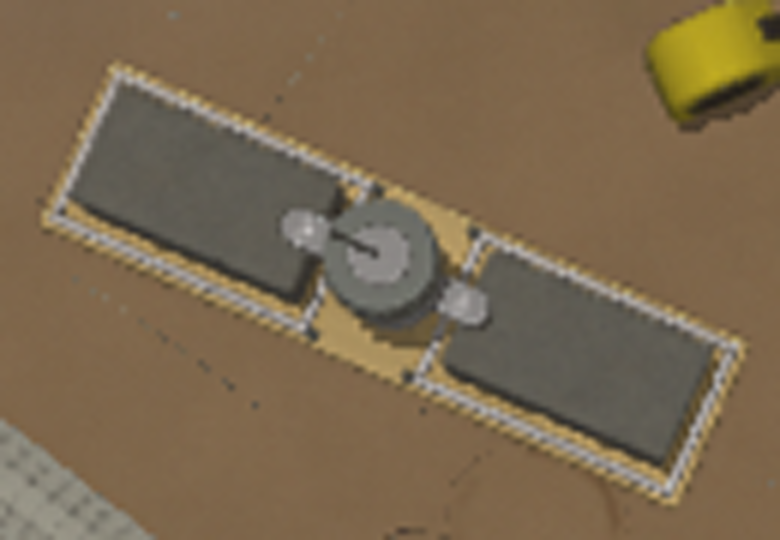

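The crop shows both tongues lying along the carrier at 24.0°, against 24.1° for the carrier edge. The index line continues the post mark at about (340,237), and both blocks are seated, so I'm handing in.

```bash
python3 -c "
from rig import env
print(env.close_job())"
```

```text
the job is handed in; nothing more can be done
None
```

I handed the job in at about 14 s: the loose block lies flat in the empty nest, within about 1 mm of its centre, and the collar is turned clockwise with its index line on the locked mark; the hand-in returned no verdict.

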